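Shut the sugar canister and slide it back into the row

TASK

The steel sugar canister has been pulled forward out of the row on the plywood shelf and its lid left open. Put it away using only your fingertips: push the lid fully shut, and push the canister back into its gap in the row until it stands against the shelf's back lip. Do not lift it or knock it over, leave everything else where it is, and finish clear of it all.

Things in the scene. Friction and masses are not known exactly. Their poses are not given: they have to be found in the camera images.
- shelf: Dark stained plywood shelf board standing on low gables on the counter: 980 mm wide (its y), 320 mm deep (its x), top face 60 mm above the counter. Origin: at counter level under the middle of the board; its +x points to the back (away from the robot). Along the back edge runs a lip 15 mm thick that stands 45 mm above the board; its inner face is at x = +0.145 m in this frame. Fixed, but stands somewhere else, slightly turned, each time.
- gap (a point): The canister's place in the row, a point on the shelf's top face at shelf x = +0.090 m, y = 0: where the centre of the canister's underside lies when the canister touches the lip midway between its neighbours. About 160 mm or more is free between the neighbours there. Axes as the shelf's.
- canister: Round stainless steel sugar canister with a few sugar cubes in it, loose on the shelf, outside diameter 110 mm (radius 55 mm), 95 mm tall to the rim, 0.5 to 0.85 kg in all; shut, the lid's crown is 104 mm above its underside. Origin: centre of the underside; z up along its axis; the lid hinge is on its +x side (away from the robot, give or take 0.4 rad of yaw). It starts 60 to 95 mm in front of its place, facing its gap, and slides on the board under a push of a few newtons.
- lid_hinge (a point): Middle of the lid's hinge axis, at canister x = +0.059 m, y = 0, z = 0.095 m (at rim height). The axis runs along the canister's y. Turns with the canister, not with the lid.
- canister_lid (a joint): Lid angle in rad: 0 = fully shut (level on the rim), grows as the lid swings up and back; about 1.57 = upright, 1.9 = its stop. Starts at 1.45 to 1.8. Stiff friction hinge: the lid stays at any angle it is left at and turns under about 1 N at its far edge. The lid is a 113 mm steel disc about 8 mm thick in the middle and 4 mm at the rim, 70 g; its centre is 59 mm from the hinge axis.
- lid_lip (a point): Tip of the lid's small thumb lip (30 mm wide, 3 mm thick), on the outer face of the lid 120 mm from the hinge axis: the lid's far edge, highest when the lid is open, on the robot's side when it is shut.
- mug: Blue ceramic mug, 82 mm across, 92 mm tall, handle towards the robot; in the row. Origin: centre of the underside. Leave alone.
- egg_cup: Glass egg cup, 50 mm across, 66 mm tall; in the row. Origin: centre of the underside. Leave alone.
- scoop: Green plastic scoop lying in the row, 140 mm long (its x, handle towards the robot), 56 mm wide, 29 mm high. Origin: on the board under its middle. Leave alone.
- pot_stand: Round wooden slatted pot stand lying flat in the row, 130 mm across, 18 mm thick. Origin: centre of the underside. Leave alone.
- dish_soap: Yellow dish soap bottle, 64 mm across, 190 mm tall, at the left end of the row. Origin: centre of the underside. Leave alone.
- tea_tin: Red tea tin with a brass-coloured cap, 74 mm across, 101 mm tall, at the right end of the row. Origin: centre of the underside. Leave alone.
Not all that is in view belongs to the job. What is shaped like the canister but green or turquoise is not meant.

How it is judged:
At the end, for the whole second after the job is handed in: The lid is shut (within 0.04 rad, about 4 mm at its front edge); the canister stands upright and still on the board, against the back lip (within 12 mm) and in its gap (within 30 mm of the middle sideways); the mug, egg cup, scoop, pot stand, soap and tea tin are within 15 mm of where they were (value of joint canister_lid below 0.04 rad and x of canister in the frame of shelf between 0.078 and 0.1 m and y of canister in the frame of shelf between -0.03 and 0.03 m and height (world z) of canister between 0.056 and 0.064 m and angle between canister's own z axis and vertical below 0.05 rad and linear speed of canister below 0.01 m/s and distance of each of mug, egg_cup, scoop, pot_stand, dish_soap, tea_tin from where it was at the start of the episode below 0.015 m); the robot touches nothing.
It fails at once if the canister is lifted off the shelf (its underside more than 12 mm above the board) (height (world z) of canister above 0.072 m).
It fails at once if the canister tips by more than 0.25 rad (angle between canister's own z axis and vertical above 0.25 rad).
It fails at once if the canister falls off the shelf (height (world z) of canister below 0.045 m).
It fails at once if the canister or its lid is pushed with the gripper's body or the arm instead of the fingers (more than 2 N) (contact force between the arm and canister above 2 N).
It fails at once if the mug, egg cup, scoop, pot stand, soap or tea tin is shifted by more than 15 mm (distance of any of mug, egg_cup, scoop, pot_stand, dish_soap, tea_tin from where it was at the start of the episode above 0.015 m).
It also fails if it takes over 51 s, if anything falls off the work surface, if the arm or the gripper's body presses on something with over 40 N, if the wrist force passes 120 N, or if a joint passes its speed limit or range.

ROBOT

A 6-joint arm with a two-finger parallel gripper is mounted at the origin on the work surface. World frame = base frame: x ahead of the robot, y to its left, z up, the work surface at z = 0. Lengths are in m, angles in rad, forces in N, time in s.
With the tool pointing down it reaches from about 0.35 to 0.775 m from the base axis. Payload 7.3 kg.
Tool frame: the origin (TCP) lies at the very end of the fingers, on their centre line; the grasp point (between the pads) lies 19 mm behind it; z points along the fingers, y is the line along which they close (so a half turn about z gives the same grasp; the last joint's range is limited). The gripper opens to 92 mm and grips with 3 to 60 N. Pads are 19 mm wide; open, the fingers measure 130 mm over their backs; the gripper's body (75 mm by 190 mm) begins 47 mm behind the grasp point.
Start: joints at [0.967, 0.342, 1.524, -0, 1.275, -0.146], TCP at [0.232, 0.471, 0.227] pointing down, gripper open.
Joint ranges: [-2.53, 2.53], [-0.77, 2.02], [0.04, 2.7], [-1, 4.14], [0.28, 2.66], [-3.11, 3.11]. Speed limits (rad/s): [2.57, 2.57, 3.14, 3.14, 3.14, 3.14].

INTERFACE

Orientations are given as [roll, pitch, yaw] about the fixed x, y, z axes, in that order (R = Rz(yaw) Ry(pitch) Rx(roll)).
In Python, from cell import robot gives the robot as it stands. The module is installed in compiled form; this text tells all that it offers.
- The arm moves only by the tool arm_command, never from a script. Its argument "moves" is a list of rows, each a list of 3 entries, a list of its own where there are three numbers: the shift along the tool's x, y, z in m, then the turn, a rotation vector about the tool's x, y, z in rad, then the finger opening in m, from 0 to 0.0918. In form: [[[dx, dy, dz], [ax, ay, az], claw], ...]. A call has exactly 5 rows; each row is the pose to reach, as a shift and turn from the pose commanded when the call began, along the tool's axes at that moment; what a row does not reach only later rows make up. A row lasts 1/10 s, in which the tool goes at most 50 mm and 8.59 degrees, less where a joint would pass 70% of its speed; a pose out of reach is approached as far as the arm can. A call with a gripper value outside its range is refused whole. The fingers move at their own pace and stop on an object; "squeeze" is the grip in N (left out, the last holds). Time passes only in rows, so rows that repeat a pose let the fingers close, or fill a call up. It gives the time, the measured TCP pose, the force, the opening and the grip force at its end, in the units of the state.
- robot.observe(): the state, without advancing time (a new reading comes with each control period).
- robot.read_camera(name): name is "scene" or "top" or "wrist"; returns the picture (480x640x3 uint8, red, green, blue); there is no depth.
- robot.camera_model(name): a dict with "fx", "fy", "cx", "cy" (pixels), "R" (3x3) and "t" (3): a world point X has camera coordinates R X + t. Camera axes: x right, y down, z forward; pixel columns grow to the right and rows downward; lengths in m; the calibration is good to about 2 mm. The wrist camera is an equidistant fisheye: a pixel r from the principal point sees the ray r / f radians off the axis. A picture is of the moment at which its call begins: read the wrist's pose just before it. camera_model takes no time and is no camera call; for the wrist camera it gives the pose at the moment of the call.
- robot.hand_in(): hands the job in; it is judged then, once.
The state is a dict: "time": time; "qpos": joint angles; "qvel": joint speeds; "joint_efforts": joint torques, N m; "tool_pos": TCP position; "tool_rot": TCP orientation; "contact_force": force on the tool from outside, world axes, zero at the start; "torque": the same for the moment, N m; "opening": finger opening in m; "grip_force": force on a finger pad.
Only numpy, scipy, OpenCV 4.12 (cv2) and the standard library are available. Lean on these libraries where they do the work, as an engineer would, in place of code of your own. Each camera call takes 0.05 s, during which the arm holds its last target. There are 200 camera calls.

## Working session

There is one attempt and no reset: what is moved stays moved. The work goes in short steps, Python scripts to look and compute and a tool call to move; the robot and the scene stay as the last step left them, time stands still between calls to the robot, and variables do not carry over. Pictures are saved under pics/ and viewed, at most 10 in all, crops included, and the job is handed in when it is done.

Besides the shell and the picture viewer there is one more tool, called after ">>>" in YAML: its name, and indented under it one key for each argument. arm_command: Moves the arm, as the interface text tells. Its arguments: {"type":"object","properties":{"moves":{"type":"array"},"squeeze":{"type":"number"}},"required":["moves"]}

```bash
mkdir -p pics; python3 - <<'E'
from cell import robot
import cv2,numpy as np
s=robot.observe();print(s['time'],s['tool_pos'],s['tool_rot'],s['opening'])
for n in['scene','top']:
    im=robot.read_camera(n);cv2.imwrite(f'pics/{n}0.png',im[:,:,::-1])
    m=robot.camera_model(n);print(n,m)
E
```

```text
0.0 [0.23180976 0.47058993 0.22604541] [-3.14005780e+00 -2.13431673e-04  2.68376423e+00] 0.09157931021595385
scene {'fx': 467.4291694923952, 'fy': 467.4291694923952, 'cx': 315.77779835274214, 'cy': 247.93735079527664, 'R': array([[ 0.59127839,  0.80639517,  0.01080213],
       [ 0.70214382, -0.50815618, -0.49876984],
       [-0.39671642,  0.30249648, -0.86666716]]), 't': array([-0.28242225, -0.26152041,  1.5858081 ])}
top {'fx': 543.2300132172827, 'fy': 543.2300132172827, 'cx': 312.5445703250251, 'cy': 234.73759996594774, 'R': array([[ 2.87135198e-02, -9.99583445e-01,  2.91032802e-03],
       [-9.97137291e-01, -2.88467503e-02, -6.98934012e-02],
       [ 6.99482402e-02, -8.95111042e-04, -9.97550221e-01]]), 't': array([-0.00272626,  0.49420799,  1.49744069])}
```

View pics/scene0.png

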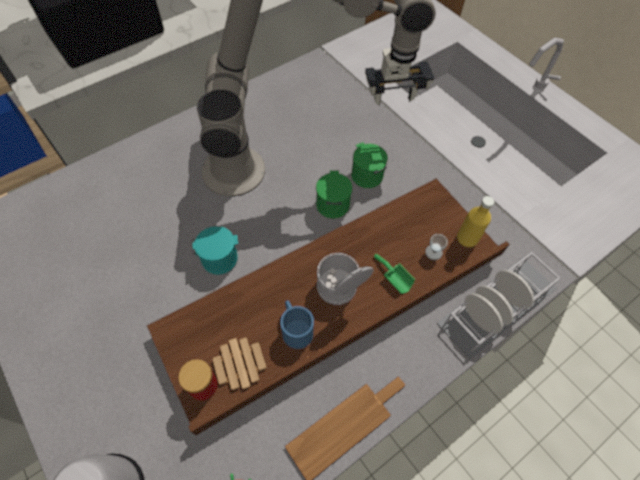

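View pics/top0.png

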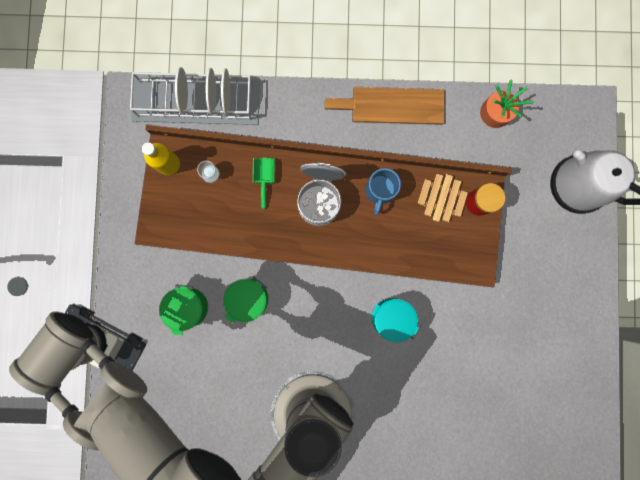

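The steel canister is at about (319,202) in the top view, with its open lid at about (323,172). The mug is on its right at (384,185) and the scoop on its left at (264,170). Next I'll enlarge this area.

```bash
cat > h.py <<'E'
from cell import robot
import numpy as np,cv2
def px2w(n,u,v,z):
    m=robot.camera_model(n);R,t=m['R'],m['t']
    d=R.T@np.array([(u-m['cx'])/m['fx'],(v-m['cy'])/m['fy'],1]);c=-R.T@t
    return c+d*(z-c[2])/d[2]
def w2px(n,X):
    m=robot.camera_model(n);p=m['R']@X+m['t'];return np.array([m['fx']*p[0]/p[2]+m['cx'],m['fy']*p[1]/p[2]+m['cy']])
E
python3 - <<'E'
from h import *
for k,(u,v) in dict(fl=(135,244),fr=(495,286)).items(): print(k,px2w('top',u,v,.06))
for k,(u,v) in dict(bl=(150,127),br=(511,169)).items(): print(k,px2w('top',u,v,.105))
print('can',px2w('top',319,202,.155))
a=cv2.imread('pics/top0.png')[120:260,220:430];b=cv2.imread('pics/scene0.png')[235:375,250:430]
cv2.imwrite('pics/c.png',cv2.resize(a,(798,532),interpolation=2));cv2.imwrite('pics/c2.png',cv2.resize(b,(720,560),interpolation=2))
E
```

```text
fl [0.45211079 0.49067538 0.06      ]
fr [ 0.36689962 -0.48382806  0.06      ]
bl [0.76271855 0.45223172 0.105     ]
br [ 0.67783201 -0.50944491  0.105     ]
can [ 0.56839127 -0.00238542  0.155     ]
```

View pics/c.png

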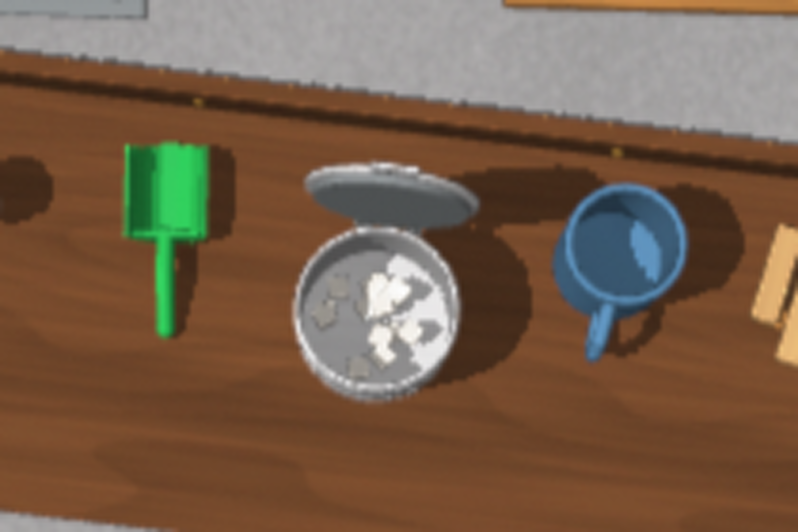

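View pics/c2.png

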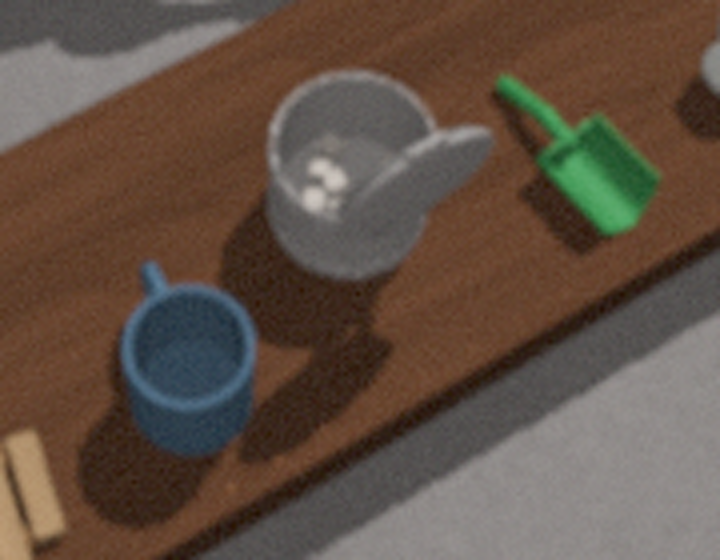

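```bash
python3 - <<'E'
from h import *
f=lambda u,v,z:px2w('top',220+u/3.8,120+v/3.8,z)
c=f(379,309,.155)
a,b=f(306,180,.213),f(478,207,.213);print(c,a,b,np.linalg.norm(a-b))
d=a-b;yaw=np.arctan2(-d[0],d[1]);print('yaw lid',yaw)
print('rim diam',np.linalg.norm(f(296,309,.155)-f(462,309,.155)))
h=c[:2]+.059*np.array([np.cos(yaw),np.sin(yaw)])
print('hinge',h)
for th in np.arange(1.4,1.85,.1):
  for y in (yaw-.1,yaw,yaw+.1):
    h=c[:2]+.059*np.array([np.cos(y),np.sin(y)]);
    P=np.r_[h-.12*np.cos(th)*np.array([np.cos(y),np.sin(y)]),.155+.12*np.sin(th)]
    p=w2px('top',P);q=w2px('scene',P)
    print(round(th,2),round(y,2),(p-[220,120])*3.8,(q-[250,235])*4)
# final gap check with shelf corners vs nails
print('mug',f(626,244,.152),'scoop',f(168,238,.07))
for z in(.06,):print('lip inner base',f(200,112,z),f(700,180,z))
E
```

```text
[ 0.57019839 -0.00421133  0.155     ] [0.64478793 0.0458519  0.213     ] [ 0.63045894 -0.06537118  0.213     ] 0.11214228711843818
yaw lid -0.12812535696049335
rim diam 0.11119624201259018
hinge [ 0.62871478 -0.01175006]
1.4 -0.23 [398.0199736  223.31885204] [380.77622129 111.9247585 ]
1.4 -0.13 [391.8674886  222.03748468] [386.54958842 109.4234863 ]
1.4 -0.03 [385.61802773 221.37062143] [391.97907666 106.42138144]
1.5 -0.23 [402.97904462 204.32784079] [389.50394097 127.27119629]
1.5 -0.13 [394.92466052 202.65128703] [397.09301257 123.96328725]
1.5 -0.03 [386.74353333 201.77865962] [404.22340596 119.99540167]
1.6 -0.23 [407.91922638 185.55800455] [398.24982049 143.85986057]
1.6 -0.13 [397.95689332 183.48542685] [407.67569405 139.72481044]
1.6 -0.03 [387.83805399 182.40655509] [416.52353011 134.76777311]
1.7 -0.23 [412.77729619 167.24935216] [406.90138582 161.49625756]
1.7 -0.13 [400.92540117 164.78497172] [418.16184727 156.52306744]
1.7 -0.03 [388.88762031 163.5020115 ] [428.72182439 150.5649258 ]
1.8 -0.23 [417.49163046 149.63349588] [415.34471148 179.96394442]
1.8 -0.13 [403.79258931 146.78648705] [428.41384856 174.15185024]
1.8 -0.03 [389.87903452 145.30417755] [440.65863199 167.19288367]
mug [ 0.6194598  -0.16919709  0.152     ] scoop [0.62802356 0.14649039 0.07      ]
lip inner base [0.72194965 0.12755772 0.06      ] [ 0.68294552 -0.23371754  0.06      ]
```

>>> arm_command:
  moves:
    - [[0,0,-0.05],[0,0,-0.1],0]
    - [[-0.03,-0.01,-0.085],[0,0,-0.2],0]
    - [[-0.07,-0.026,-0.104],[0,0,-0.3],0]
    - [[-0.115,-0.042,-0.104],[0,0,-0.35],0]
    - [[-0.16,-0.059,-0.104],[0,0,-0.35],0]
  squeeze: 10

```text
time: 0.6
tool_pos: [0.3503, 0.3462, 0.3312]
tool_rot: [3.141, 0.001, 3.036]
contact_force: [0.6, 0.1, -0.8]
opening: 0.0567
grip_force: 0.0
```

>>> arm_command:
  moves:
    - [[-0.035,-0.03,0],[0,0,0],0]
    - [[-0.07,-0.06,0],[0,0,0],0]
    - [[-0.105,-0.09,0],[0,0,0],0]
    - [[-0.14,-0.12,0],[0,0,0],0]
    - [[-0.175,-0.15,0],[0,0,0],0]

```text
time: 1.1
tool_pos: [0.5082, 0.1777, 0.3304]
tool_rot: [-3.142, -0.001, 3.034]
contact_force: [1.9, 1.0, 0.5]
opening: 0.0165
grip_force: 0.0
```

>>> arm_command:
  moves:
    - [[-0.035,-0.03,0],[0,0,0],0]
    - [[-0.07,-0.06,0],[0,0,0],0]
    - [[-0.105,-0.09,0],[0,0,0],0]
    - [[-0.14,-0.12,0],[0,0,0],0]
    - [[-0.17,-0.145,0],[0,0,0],0]

```text
time: 1.6
tool_pos: [0.6618, 0.0147, 0.3298]
tool_rot: [-3.142, -0.001, 3.033]
contact_force: [0.4, 0.3, 0.7]
opening: 0.0004
grip_force: 0.0
```

>>> arm_command:
  moves:
    - [[-0.025,-0.017,0],[0,0,0],0]
    - [[-0.045,-0.0305,0],[0,0,0],0]
    - [[-0.045,-0.0305,0.03],[0,0,0],0]
    - [[-0.045,-0.0305,0.06],[0,0,0],0]
    - [[-0.045,-0.0305,0.085],[0,0,0],0]

```text
time: 2.1
tool_pos: [0.7017, -0.0185, 0.243]
tool_rot: [3.141, -0.003, 3.033]
contact_force: [0.1, 0.8, 0.3]
opening: 0.0006
grip_force: 0.0
```

```bash
python3 - <<'E'
from h import *
s=robot.observe();print(s['tool_pos'],s['contact_force'])
a=robot.read_camera('scene')[200:360,230:430,::-1];b=robot.read_camera('wrist')[:,:,::-1]
im=np.hstack([cv2.resize(a,(400,320),interpolation=2),cv2.resize(b,(400,300))[:,:] if 0 else cv2.copyMakeBorder(cv2.resize(b,(400,300)),0,20,0,0,0)])
cv2.imwrite('pics/d.png',im)
E
```

```text
[ 0.70171114 -0.01847926  0.24297624] [0.07516682 0.79298862 0.31713253]
```

View pics/d.png

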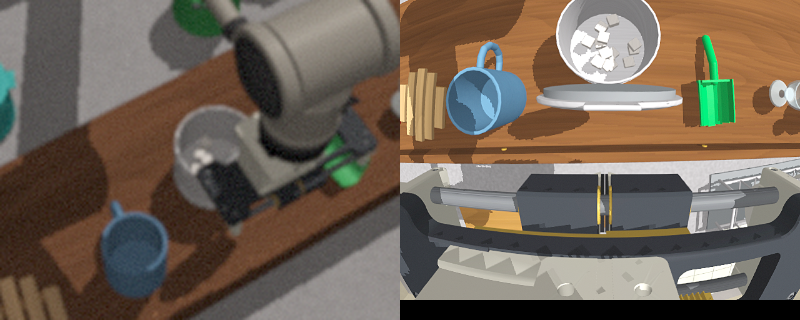

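The fingertips are behind the upright lid and centred on it. The mug and scoop are clear. Next I'll swing the lid over.

>>> arm_command:
  moves:
    - [[0.02,0,0],[0,0,0],0]
    - [[0.04,0,0],[0,0,0],0]
    - [[0.055,0,-0.003],[0,0,0],0]
    - [[0.07,0,-0.005],[0,0,0],0]
    - [[0.082,0,-0.005],[0,0,0],0]

```text
time: 2.7
tool_pos: [0.6207, -0.0094, 0.253]
tool_rot: [3.142, 0.003, 3.034]
contact_force: [0.1, -1.1, -0.4]
opening: 0.0004
grip_force: 0.3
```

>>> arm_command:
  moves:
    - [[0.01,0,0.002],[0,0,0],0]
    - [[0.02,0,0.005],[0,0,0],0]
    - [[0.029,0,0.011],[0,0,0],0]
    - [[0.037,0,0.017],[0,0,0],0]
    - [[0.045,0,0.023],[0,0,0],0]

```text
time: 3.2
tool_pos: [0.5764, -0.0046, 0.2295]
tool_rot: [-3.142, 0.003, 3.034]
contact_force: [0.6, 0.5, -0.0]
opening: 0.0002
grip_force: 0.2
```

```bash
python3 - <<'E'
from h import *
s=robot.observe();print(s['tool_pos'],s['contact_force'])
a=robot.read_camera('scene')[200:360,230:430,::-1];b=robot.read_camera('wrist')[:,:,::-1]
im=np.hstack([cv2.resize(a,(400,320),interpolation=2),cv2.copyMakeBorder(cv2.resize(b,(400,300)),0,20,0,0,0)])
cv2.imwrite('pics/e.png',im)
E
```

```text
[ 0.57638997 -0.00460058  0.22946683] [ 0.60808331  0.45022489 -0.04690421]
```

View pics/e.png

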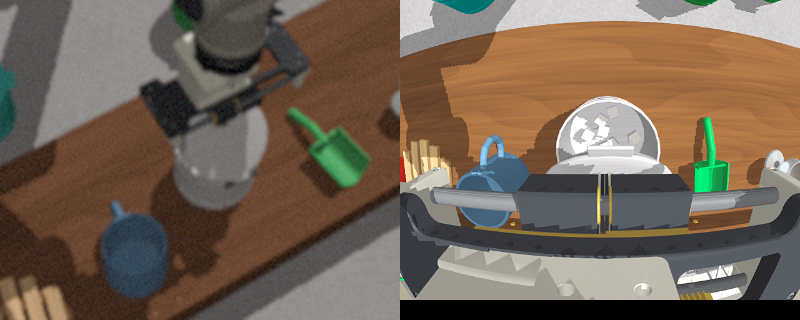

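The lid is swinging over and is now at about 45°. I'll carry on down.

>>> arm_command:
  moves:
    - [[0.007,0,0.009],[0,0,0],0]
    - [[0.015,0,0.02],[0,0,0],0]
    - [[0.023,0,0.032],[0,0,0],0]
    - [[0.028,0,0.041],[0,0,0],0]
    - [[0.03,0,0.05],[0,0,0],0]

```text
time: 3.8
tool_pos: [0.5465, -0.0014, 0.1781]
tool_rot: [3.142, 0.001, 3.034]
contact_force: [-1.3, -0.2, 0.8]
opening: 0.0002
grip_force: 0.2
```

>>> arm_command:
  moves:
    - [[0.002,0,0.005],[0,0,0],0]
    - [[0.003,0,0.01],[0,0,0],0]
    - [[0.003,0,0.013],[0,0,0],0]
    - [[0.003,0,0.016],[0,0,0],0]
    - [[0.003,0,0.018],[0,0,0],0]

```text
time: 4.3
tool_pos: [0.5434, -0.0011, 0.1621]
tool_rot: [-3.141, 0.002, 3.034]
contact_force: [-10.6, 1.2, 27.6]
opening: 0.0004
grip_force: 13.8
```

>>> arm_command:
  moves:
    - [[0,0,-0.02],[0,0,0],0]
    - [[0,0,-0.05],[0,0,0],0]
    - [[0.03,0,-0.05],[0,0,0],0.06]
    - [[0.07,0,-0.05],[0,0,0],0.06]
    - [[0.11,0,-0.05],[0,0,0],0.06]

```text
time: 4.8
tool_pos: [0.4328, 0.0109, 0.2097]
tool_rot: [3.142, 0.001, 3.034]
contact_force: [-0.4, 0.2, 0.0]
opening: 0.0195
grip_force: 0.0
```

```bash
python3 - <<'E'
from h import *
s=robot.observe();print(s['tool_pos'],s['contact_force'])
a=robot.read_camera('top')[110:270,220:420,::-1];b=robot.read_camera('scene')[220:380,230:430,::-1]
im=np.hstack([cv2.resize(a,(400,320),interpolation=2),cv2.resize(b,(400,320),interpolation=2)])
cv2.imwrite('pics/f.png',im)
E
```

```text
[0.43276386 0.01086948 0.20967953] [-0.40033817  0.18674343  0.04585954]
```

View pics/f.png

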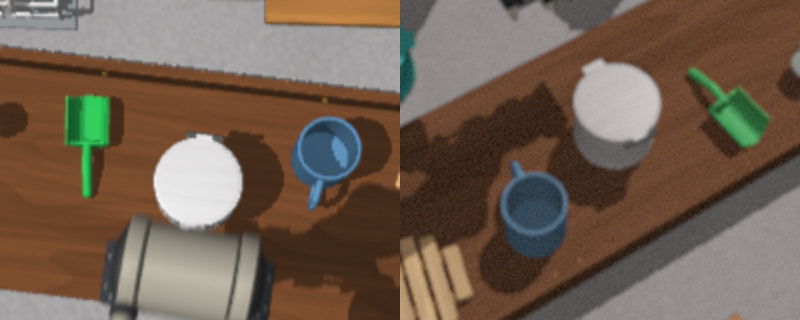

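The lid lies level on the rim, and the canister's centre is at about (198,181) in the left crop, so it hasn't moved. Next I'll tilt the tool and lower it in front of the canister.

>>> arm_command:
  moves:
    - [[0,0,0.01],[0,-0.14,0],0.06]
    - [[0,0,0.035],[0,-0.28,0],0.06]
    - [[0,0,0.06],[0,-0.4,0],0.06]
    - [[0,0,0.08],[0,-0.4,0],0.06]
    - [[0,0,0.097],[0,-0.4,0],0.06]

```text
time: 5.4
tool_pos: [0.4326, 0.011, 0.1115]
tool_rot: [3.142, 0.4, 3.034]
contact_force: [0.4, -0.0, 1.2]
opening: 0.0598
grip_force: 0.0
```

>>> arm_command:
  moves:
    - [[-0.014,0,0.006],[0,0,0],0.06]
    - [[-0.028,0,0.012],[0,0,0],0.06]
    - [[-0.041,0,0.0175],[0,0,0],0.06]
    - [[-0.055,0,0.023],[0,0,0],0.06]
    - [[-0.065,0,0.027],[0,0,0],0.06]

```text
time: 5.9
tool_pos: [0.5057, 0.0029, 0.1135]
tool_rot: [-3.142, 0.402, 3.034]
contact_force: [-0.8, 0.7, 0.0]
opening: 0.06
grip_force: 0.0
```

```bash
python3 - <<'E'
from h import *
s=robot.observe();print(s['tool_pos'],s['tool_rot'],s['contact_force'],s['opening'])
a=robot.read_camera('wrist')[:,:,::-1];b=robot.read_camera('scene')[200:360,210:410,::-1]
im=np.hstack([cv2.copyMakeBorder(cv2.resize(a,(400,300)),0,20,0,0,0),cv2.resize(b,(400,320),interpolation=2)])
cv2.imwrite('pics/g.png',im)
E
```

```text
[0.50571558 0.00290741 0.11349278] [-3.14157971  0.40153413  3.03371171] [-0.82587965  0.65612216  0.04039998] 0.05999195525527336
```

View pics/g.png

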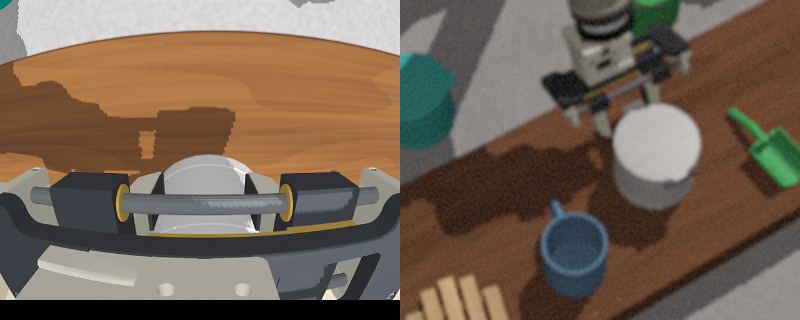

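The fingers straddle the front of the canister. Now I'll push it back.

>>> arm_command:
  moves:
    - [[-0.0074,0,0.0031],[0,0,0],0.06]
    - [[-0.0148,0,0.0062],[0,0,0],0.06]
    - [[-0.0222,0,0.0093],[0,0,0],0.06]
    - [[-0.0296,0,0.0124],[0,0,0],0.06]
    - [[-0.037,0,0.0155],[0,0,0],0.06]

```text
time: 6.5
tool_pos: [0.5421, -0.0006, 0.1125]
tool_rot: [3.141, 0.396, 3.034]
contact_force: [-7.1, 1.2, 3.6]
opening: 0.0598
grip_force: 3.6
```

>>> arm_command:
  moves:
    - [[-0.0074,0,0.0031],[0,0,0],0.06]
    - [[-0.0148,0,0.0062],[0,0,0],0.06]
    - [[-0.0222,0,0.0093],[0,0,0],0.06]
    - [[-0.0285,0,0.012],[0,0,0],0.06]
    - [[-0.033,0,0.0138],[0,0,0],0.06]

```text
time: 7.0
tool_pos: [0.578, -0.0046, 0.1125]
tool_rot: [3.141, 0.396, 3.034]
contact_force: [-6.6, 0.6, 3.7]
opening: 0.0598
grip_force: 3.2
```

```bash
python3 - <<'E'
from h import *
s=robot.observe();print(s['tool_pos'],s['contact_force'])
a=robot.read_camera('top')[110:270,220:420,::-1];b=robot.read_camera('scene')[220:380,230:430,::-1]
im=np.hstack([cv2.resize(a,(400,320),interpolation=2),cv2.resize(b,(400,320),interpolation=2)])
cv2.imwrite('pics/i.png',im)
E
```

```text
[ 0.57796377 -0.00463067  0.11253882] [-6.63876362  0.59666912  3.73897471]
```

View pics/i.png

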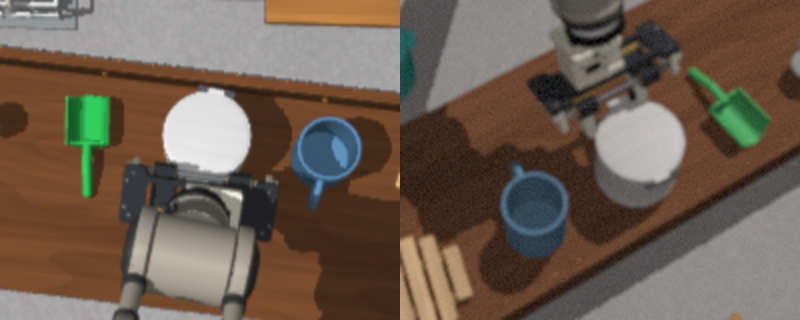

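The canister is tracking straight and its centre is now at (207,135) in the left crop, with about 20 mm left to go. I'll push slowly until the force rises.

>>> arm_command:
  moves:
    - [[-0.003,0,0.0012],[0,0,0],0.06]
    - [[-0.006,0,0.0024],[0,0,0],0.06]
    - [[-0.009,0,0.0036],[0,0,0],0.06]
    - [[-0.012,0,0.0048],[0,0,0],0.06]
    - [[-0.014,0,0.0058],[0,0,0],0.06]

```text
time: 7.6
tool_pos: [0.5942, -0.0065, 0.1133]
tool_rot: [3.141, 0.399, 3.034]
contact_force: [-4.3, -0.3, -0.9]
opening: 0.0599
grip_force: 2.2
```

>>> arm_command:
  moves:
    - [[-0.0015,0,0.0006],[0,0,0],0.06]
    - [[-0.003,0,0.0012],[0,0,0],0.06]
    - [[-0.0045,0,0.0018],[0,0,0],0.06]
    - [[-0.006,0,0.0024],[0,0,0],0.06]
    - [[-0.007,0,0.003],[0,0,0],0.06]

```text
time: 8.1
tool_pos: [0.602, -0.0074, 0.1136]
tool_rot: [3.141, 0.4, 3.034]
contact_force: [-4.0, 0.3, -1.2]
opening: 0.06
grip_force: 2.2
```

>>> arm_command:
  moves:
    - [[-0.001,0,0.0004],[0,0,0],0.06]
    - [[-0.002,0,0.0008],[0,0,0],0.06]
    - [[-0.003,0,0.0012],[0,0,0],0.06]
    - [[-0.004,0,0.0016],[0,0,0],0.06]
    - [[-0.005,0,0.002],[0,0,0],0.06]

```text
time: 8.6
tool_pos: [0.6038, -0.0075, 0.1123]
tool_rot: [3.141, 0.392, 3.034]
contact_force: [-22.3, 0.3, 11.2]
opening: 0.0598
grip_force: 10.2
```

The force rose to 22 N, so the canister is against the lip. I'll back off.

>>> arm_command:
  moves:
    - [[0.009,0,-0.004],[0,0,0],0.06]
    - [[0.037,0,-0.0155],[0,0,0],0.06]
    - [[0.074,0,-0.031],[0,0,0],0.06]
    - [[0.11,0,-0.046],[0,0,0],0.06]
    - [[0.13,0,-0.06],[0,0,0],0.06]

```text
time: 9.1
tool_pos: [0.4632, 0.0077, 0.1184]
tool_rot: [-3.142, 0.401, 3.034]
contact_force: [-0.1, -0.8, 0.4]
opening: 0.0599
grip_force: 0.0
```

>>> arm_command:
  moves:
    - [[-0.01,0,-0.03],[0,0,0],0.06]
    - [[-0.02,0,-0.07],[0,0,0],0.06]
    - [[0,0,-0.11],[0,0,0],0.06]
    - [[0.02,0,-0.14],[0,0,0],0.06]
    - [[0.02,0,-0.14],[0,0,0],0.06]

```text
time: 9.6
tool_pos: [0.3924, 0.0153, 0.2435]
tool_rot: [-3.141, 0.41, 3.034]
contact_force: [0.2, 0.6, -0.4]
opening: 0.0601
grip_force: 0.0
```

```bash
python3 - <<'E'
from h import *
s=robot.observe();print(s['tool_pos'],s['contact_force'])
a=robot.read_camera('top')[110:270,220:420,::-1];b=robot.read_camera('scene')[220:380,230:430,::-1]
im=np.hstack([cv2.resize(a,(400,320),interpolation=2),cv2.resize(b,(400,320),interpolation=2)])
cv2.imwrite('pics/j.png',im)
E
```

```text
[0.39241007 0.01532521 0.2434544 ] [ 0.17105176  0.5722899  -0.38246207]
```

View pics/j.png

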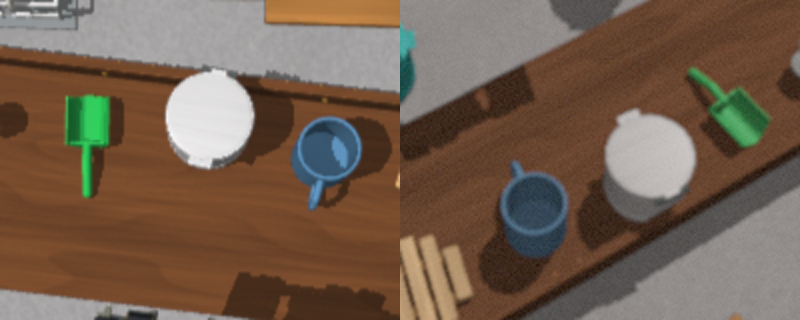

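The canister stands against the lip at about shelf y = +5 mm. Its lid looks level, and the mug and scoop haven't moved.

```bash
python3 -c "
from cell import robot
print(robot.hand_in())"
```

```text
the job is handed in; nothing more can be done
None
```

I pressed the lid shut and pushed the canister back against the lip, about 5 mm off the middle of its gap. The mug and scoop look unmoved, I didn't re-check the other items, and the arm is clear; the job was handed in at about 10 s, with no verdict returned.

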